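# Unhook and sort the cable-rail hooks

## Task

The hooks and carabiners taken down from the cable rail lie on the soldering mat, some carabiners still hooked onto an S-hook. Twist and lift each carabiner off its hook, and put the S-hooks into the grey rectangular tray and the carabiners into the round steel bowl. Leave the pliers and the cutters where they are.

Things in the scene. Friction and masses are not known exactly. Their poses are not given: they have to be found in the camera images.
- s1: twisted S-hook of 8 mm round steel bar, 114 mm long, 90 g, its two bends a quarter turn apart. Origin on the underside below the centre of the upright bend; z up as it lies at first: shank and flat bend on the mat towards -x, the upright bend standing 48 mm tall, its mouth towards -x. Carries c1 hooked on its upright bend, if c1 is present.
- s1_mid (a point): middle of s1's shank, at (-33, -4, 4) mm. Bar centreline, mm, all S-hooks alike: arc of radius 20 about (0,0,24) in the xz plane from the open tip (-13,0,39) over (0,0,44) and (20,0,24) to (0,0,4); shank by (-25,0,4) to (-66,-20,4); arc of radius 20 about (-66,0,4) in the xy plane through (-86,0,4) to the open tip (-53,15,4)
- s2: twisted S-hook exactly like s1, with the same origin and axes. Carries c2 hooked on its upright bend, if c2 is present.
- s2_mid (a point): middle of the shank of s2, at (-33, -4, 4) mm in its frame
- s3: twisted S-hook exactly like s1, with the same origin and axes. May be absent. Carries c3 hooked on its upright bend, if c3 is present.
- s3_mid (a point): middle of the shank of s3, at (-33, -4, 4) mm in its frame
- s4: twisted S-hook exactly like s1, with the same origin and axes. May be absent. Lies by itself.
- s4_mid (a point): middle of the shank of s4, at (-33, -4, 4) mm in its frame
- c1: closed oval steel carabiner (gate locked shut), 105 x 52 mm of 9 mm bar, inside 87 x 34 mm, 100 g. Origin on the underside at the centre of one rounded end; x to the centre of the other, like end, 53 mm away; z normal to it, up at the start. If s1 is present, one end lies on s1's shank inside the upright bend, which stands up through it; up to 0.7 rad out of line with s1. 
- c1_mid (a point): middle of c1, at (26.5, 0, 4.5) mm in its frame
- c2: oval carabiner exactly like c1, with the same origin and axes. If s2 is present, one end lies on s2's shank inside the upright bend, which stands up through it; up to 0.7 rad out of line with s2. 
- c2_mid (a point): middle of c2, at (26.5, 0, 4.5) mm in its frame
- c3: oval carabiner exactly like c1, with the same origin and axes. May be absent. If s3 is present, one end lies on s3's shank inside the upright bend, which stands up through it; up to 0.7 rad out of line with s3. 
- c3_mid (a point): middle of c3, at (26.5, 0, 4.5) mm in its frame
- c4: oval carabiner exactly like c1, with the same origin and axes. May be absent. Lies by itself.
- c4_mid (a point): middle of c4, at (26.5, 0, 4.5) mm in its frame
- tray: fixed open-topped grey plastic rectangular tray for the S-hooks, 170 (x) by 210 (y) by 50 mm high outside, walls and floor 4 mm; origin: centre of its underside on the bench
- bowl: fixed round steel parts bowl for the carabiners, 45 mm high, inside radius 76 mm at the 5 mm thick floor and 92 mm at the rim; origin: centre of its underside on the bench
- pliers: bystander: pliers lying on the bench, 180 mm long, 16 mm high, x towards the jaws; origin near the joint
- cutters: bystander: side cutters lying on the bench, 155 mm long, 16 mm high, x towards the jaws; origin near the joint
- sponge_tray: bystander: fixed sponge tray, 85 x 145 x 28 mm; origin: centre of its underside
Things that resemble listed ones, but are neither listed nor needed, are in the scene too. What is shaped like the c3 but pink or yellow is not meant.

How it is judged:
At the end, for the whole second after the job is handed in: Every S-hook present rests in the tray (middle of its shank inside the tray walls and lower than 55 mm above the bench), every carabiner present rests in the bowl (its middle within 80 mm of the bowl's axis and lower than 55 mm), all at rest (x of s1_mid in the frame of tray between -0.08 and 0.08 m and y of s1_mid in the frame of tray between -0.1 and 0.1 m and height (world z) of each of s1_mid, s2_mid, s3_mid, s4_mid, c1_mid, c2_mid, c3_mid, c4_mid below 0.055 m and linear speed of each of s1, s2, s3, s4, c1, c2, c3, c4 below 0.03 m/s and x of s2_mid in the frame of tray between -0.08 and 0.08 m and y of s2_mid in the frame of tray between -0.1 and 0.1 m and x of s3_mid in the frame of tray between -0.08 and 0.08 m and y of s3_mid in the frame of tray between -0.1 and 0.1 m and x of s4_mid in the frame of tray between -0.08 and 0.08 m and y of s4_mid in the frame of tray between -0.1 and 0.1 m and horizontal distance between each of c1_mid, c2_mid, c3_mid, c4_mid and bowl below 0.08 m); the robot touches nothing.
It fails at once if the pliers or the cutters pushed more than 30 mm from their place (distance of any of pliers, cutters from where it was at the start of the episode above 0.03 m).
Of s3, c3, s4, c4 only 2 to 4 are there at a start; the rules pass over those that are not, and their reading is None.
At some moment in a run one of s1, s2, s3, s4, c1, c2, c3, c4 may be knocked a few centimetres aside while the robot is not near it.
Once in a run the grip may slacken for a moment while it holds something.
It also fails if it takes over 208 s, if anything falls off the work surface, if the arm or the gripper's body presses on something with over 40 N, if the wrist force passes 120 N, or if a joint passes its speed limit or range.

## Robot

A 6-joint arm with a two-finger parallel gripper is mounted at the origin on the work surface. World frame = base frame: x ahead of the robot, y to its left, z up, the work surface at z = 0. Lengths are in m, angles in rad, forces in N, time in s.
With the tool pointing down it reaches from about 0.325 to 0.85 m from the base axis. Payload 15.5 kg.
Tool frame: the origin (TCP) lies at the very end of the fingers, on their centre line; the grasp point (between the pads) lies 19 mm behind it; z points along the fingers, y is the line along which they close (so a half turn about z gives the same grasp; the last joint's range is limited). The gripper opens to 91 mm and grips with 3 to 60 N. Pads are 32 mm wide; open, the fingers measure 118 mm over their backs; the gripper's body (76 mm by 178 mm) begins 60 mm behind the grasp point.
Start: joints at [-1.391, 0.494, 1.345, -0, 1.302, -0.096], TCP at [0.17, -0.601, 0.214] pointing down, gripper open.
Joint ranges: [-2.91, 2.91], [-0.82, 2.16], [0.22, 2.67], [-1.22, 4.37], [0.12, 2.79], [-3.08, 3.08]. Speed limits (rad/s): [1.89, 1.89, 2.57, 3.01, 3.01, 3.01].

## Interface

Orientations are given as a unit quaternion [x, y, z, w].
In Python, from bench import bot, get_image, get_calibration, workorder, find_in, landmark_of gives the robot as it stands.
- The arm moves only by the shell command python3 -m crank 'ROWS' [OPENING] [FORCE]. ROWS is JSON, one flat list of numbers, 4 for each row, row after row: the shift along the tool's x, y, z in m, then the turn about the tool's z in rad. A call has 1 to 5 rows; each row shifts and turns the commanded pose from where the row before left it, along the tool's axes as they then stand; what a row does not reach is not made up. A row lasts 1/8 s, in which the tool goes at most 62.5 mm and 10.7 degrees, less where a joint would pass 70% of its speed; a pose out of reach is approached as far as the arm can. A call is refused whole if a number of a shift passes 0.0625 or a number of a turn 0.188, either way. A call with a gripper value outside its range is refused whole. OPENING is the finger opening in m, from 0 to 0.0912, set as the call begins (- or left out, the last holds). The fingers move at their own pace and stop on an object; FORCE is the grip in N (left out, the last holds). Time passes only in rows, so rows that do not move let the fingers close. It gives the time, the measured TCP pose, the force, the opening and the grip force at its end, in the units of the state.
- bot.state(): the state, without advancing time (a new reading comes with each control period).
- get_image(name): name is "scene" or "top" or "wrist"; returns (picture, depth): 384x512x3 uint8, red, green, blue; 384x512 float32, m along the optical axis (not along the pixel's ray), 0 where there is no reading.
- get_calibration(name): a dict with "vfov" (degrees; the focal length in pixels is half the picture's height over the tangent of half this angle, whatever the lens; pixels are square), "cx", "cy" (the principal point, pixels), "cam_to_world" (4x4, takes a point from camera to world coordinates). Camera axes: x right, y up, looking along -z (the intrinsics and any distortion apply to the point x, -y, -z); pixel columns grow to the right and rows downward; lengths in m; the calibration is good to about 2 mm. A picture is of the moment at which its call begins: read the wrist's pose just before it. get_calibration takes no time and is no camera call; for the wrist camera it gives the pose at the moment of the call.
- workorder.sign_off(): hands the job in; it is judged then, once.
Trained networks look in the newest picture that a camera, given by its name, has taken for a name from the list of things; names that differ only in an ending like _2 or _b are one class to them, and where a whole thing is asked for, a point or a joint stands for the part that bears it (a point fixed in the world has none). Each returns a list of dicts, best first, with "p" (0 to 1); they miss things now and then, are a little off and sometimes report something else, mostly with a low value. They report only what shows in the picture. A call takes as long as a camera call. They do not tell look-alikes from the thing itself.
- find_in(thing, camera): "rect" ([left, top, width, height] in pixels, round what is visible of it).
- landmark_of(thing, camera): "point" ([row, column] in pixels: a listed point, or the origin of a listed thing).
The state is a dict: "time_s": time; "joint_positions": joint angles; "qd": joint speeds; "tau": joint torques, N m; "eef_pos": TCP position; "tcp_rot": TCP orientation; "wrist_force": force on the tool from outside, world axes, zero at the start; "ft_torque": the same for the moment, N m; "width": opening from 0.0 (shut) to 1.0 (fully open); "grasp_force": force on a finger pad.
Only numpy, scipy, OpenCV 4.12 (cv2) and the standard library are available. Lean on these libraries where they do the work, as an engineer would, in place of code of your own. Each camera call takes 0.05 s, during which the arm holds its last target. There are 200 camera calls.

## Working session

There is one attempt and no reset: what is moved stays moved. The work goes in short steps, Python scripts to look and compute and a shell command to move; the robot and the scene stay as the last step left them, time stands still between calls to the robot, and variables do not carry over. Pictures are saved under pics/ and viewed, at most 14 in all, crops included, and the job is handed in when it is done.

```bash
ls; mkdir -p pics; cat > h.py <<'E'
import numpy as np, cv2, json
from bench import bot, get_image, get_calibration, workorder, find_in, landmark_of
from scipy.spatial.transform import Rotation as R
def f(c): return 192/np.tan(np.radians(c['vfov'])/2)
def px2w(c,r,col,d):
    F=f(c); p=np.array([(col-c['cx'])/F*d,-(r-c['cy'])/F*d,-d,1]); return (c['cam_to_world']@p)[:3]
def px_at_z(c,r,col,z):
    a=px2w(c,r,col,0.0);b=px2w(c,r,col,1.0); t=(z-a[2])/(b[2]-a[2]); return a+t*(b-a)
def w2px(c,p):
    q=np.linalg.inv(c['cam_to_world'])@np.append(p,1); F=f(c); d=-q[2]; return c['cy']-q[1]/d*F, c['cx']+q[0]/d*F
def save(n,im,s=1.5): cv2.imwrite('pics/'+n,cv2.resize(im[...,::-1],None,fx=s,fy=s,interpolation=cv2.INTER_CUBIC))
E
python3 - <<'E'
from h import *
for n in ['top','scene']:
    im,d=get_image(n); c=get_calibration(n); np.savez(n+'.npz',im=im,d=d); save(n+'0.png',im)
    print({k:(np.round(v,3).tolist() if k=='cam_to_world' else v) for k,v in c.items()})
    if n=='top':
        for t in ['s1','c1','tray','bowl','pliers','cutters','s1_mid','c1_mid']:
            for o in landmark_of(t,n): print(t,round(o['p'],2),np.round(o['point']), np.round(px_at_z(c,*o['point'],0.01),3))
print(bot.state())
E
```

```text
pics
{'vfov': 49.322466254133055, 'cx': 265.30708693304746, 'cy': 184.54795144750094, 'cam_to_world': [[0.031, 0.975, -0.218, 0.268], [-0.999, 0.032, -0.0, -0.046], [0.007, 0.218, 0.976, 1.241], [0.0, 0.0, 0.0, 1.0]]}
s1 0.67 [206. 191.] [0.471 0.172 0.01 ]
s1 0.52 [198. 307.] [ 0.507 -0.172  0.01 ]
s1 0.49 [172. 246.] [0.579 0.014 0.01 ]
c1 0.8 [210. 186.] [0.458 0.189 0.01 ]
c1 0.78 [230. 256.] [ 0.406 -0.023  0.01 ]
c1 0.76 [195. 305.] [ 0.515 -0.166  0.01 ]
c1 0.67 [168. 415.] [ 0.61 -0.5   0.01]
c1 0.66 [167. 245.] [0.596 0.019 0.01 ]
c1 0.63 [150. 314.] [ 0.657 -0.191  0.01 ]
c1 0.16 [226. 385.] [ 0.429 -0.402  0.01 ]
tray 0.69 [227. 386.] [ 0.425 -0.406  0.01 ]
bowl 0.78 [215. 104.] [0.435 0.428 0.01 ]
bowl 0.19 [110. 203.] [0.777 0.159 0.01 ]
pliers 0.98 [117. 279.] [ 0.76  -0.082  0.01 ]
cutters 0.74 [263. 160.] [0.301 0.251 0.01 ]
s1_mid 0.47 [109. 203.] [0.778 0.158 0.01 ]
s1_mid 0.46 [180. 255.] [ 0.555 -0.015  0.01 ]
s1_mid 0.31 [189. 190.] [0.521 0.181 0.01 ]
s1_mid 0.22 [171. 248.] [0.582 0.008 0.01 ]
c1_mid 0.45 [156. 243.] [0.631 0.025 0.01 ]
c1_mid 0.37 [168. 240.] 
[... 273 characters left out ...]
]}
{'time_s': 0.5, 'joint_positions': array([-1.39052888e+00,  4.93617445e-01,  1.34556230e+00,  1.53208156e-05,
        1.30250363e+00, -9.55049332e-02]), 'qd': array([ 0.00144912,  0.00053916, -0.0005632 ,  0.00065457,  0.00080636,
       -0.00125882]), 'tau': array([-6.81482015e-04, -8.78099370e+01, -3.82019091e+01,  7.05626607e-02,
        4.48856014e-02,  9.34894786e-06]), 'eef_pos': array([ 0.17018011, -0.60134777,  0.21388297]), 'tcp_rot': array([ 9.90509030e-01,  1.37447663e-01,  5.45769113e-06, -4.56346137e-05]), 'wrist_force': array([-0.72868997, -0.26164515, -0.02835952]), 'ft_torque': array([ 0.00337548,  0.03052707, -0.00131133]), 'grasp_force': 0.0, 'width': 0.9993213542982844}
```

```bash
python3 - <<'E'
from h import *
im=np.load('top.npz')['im']; save('t1.png',im[90:290,60:440],2.1)
E
```

```text
(no output)
```

View pics/t1.png

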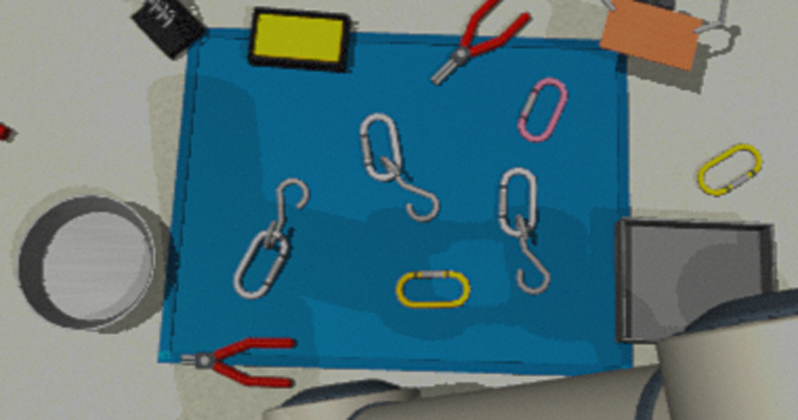

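```bash
cat >> h.py <<'E'
def go(x,y,z,yaw=None,verbose=True):
    """yaw: wanted world direction of tool x (mod pi); prints shift in current tool axes and turn"""
    s=bot.state(); r=R.from_quat(s['tcp_rot']); M=r.as_matrix()
    d=M.T@(np.array([x,y,z])-s['eef_pos']); cur=np.arctan2(M[1,0],M[0,0])
    out='shift tool %s'%np.round(d*1000).astype(int)
    if yaw is not None:
        t=-((yaw-cur+np.pi/2)%np.pi-np.pi/2); M2=R.from_euler('z',cur-t).as_matrix()@np.diag([1,-1,-1])
        out+=' turn %.3f; shift after turn %s'%(t,np.round(M2.T@(np.array([x,y,z])-s['eef_pos'])*1000).astype(int))
        out+=' j6 %.2f'%s['joint_positions'][5]
    print(out,'tcp',np.round(s['eef_pos'],3),'yaw %.3f'%cur,'t %.1f'%s['time_s'],'w %.3f'%(s['width']*.0912))
E
python3 - <<'E'
from h import *
c=get_calibration('wrist'); s=bot.state(); print(c['vfov'],c['cx'],c['cy'])
T=np.eye(4);T[:3,:3]=R.from_quat(s['tcp_rot']).as_matrix();T[:3,3]=s['eef_pos']
print(np.round(np.linalg.inv(T)@c['cam_to_world'],3))
go(0.45,-0.17,0.33,0.27)
d=np.load('top.npz')['d'];c=get_calibration('top')
for rc in [(200,250),(215,104),(227,386),(210,340),(168,315),(150,100)]: print(rc,np.round(px2w(c,*rc,d[rc]),3))
E
```

```text
66.47258297508627 253.0317920996316 198.78251059332206
[[-0.001  0.961  0.275  0.078]
 [ 1.     0.001  0.001 -0.   ]
 [ 0.001  0.275 -0.961 -0.172]
 [ 0.     0.     0.     1.   ]]
shift tool [ 387 -339 -116] turn 0.006; shift after turn [ 385 -341 -116] j6 -0.10 tcp [ 0.17  -0.601  0.214] yaw 0.276 t 0.5 w 0.091
(200, 250) [ 0.496 -0.001  0.   ]
(215, 104) [0.436 0.431 0.005]
(227, 386) [ 0.427 -0.408  0.002]
(210, 340) [ 0.475 -0.273 -0.004]
(168, 315) [ 0.602 -0.196  0.001]
(150, 100) [ 0.638  0.469 -0.001]
```

```bash
python3 -m crank '[0.055,-0.0485,-0.0165,0, 0.055,-0.0485,-0.0165,0, 0.055,-0.0485,-0.0165,0, 0.055,-0.0485,-0.0165,0, 0.055,-0.0485,-0.0165,0]' 0.08 30; python3 -m crank '[0.055,-0.0485,-0.0165,0, 0.055,-0.0485,-0.0165,0, 0,0,0,0, 0,0,0,0]'
cat >> h.py <<'E'
def look(tag,z=0.01):
    s=bot.state(); c=get_calibration('wrist'); im,d=get_image('wrist'); np.savez(tag+'.npz',im=im,d=d,**c); save(tag+'.png',im)
    for t in ['s1','s1_mid','c1','c1_mid']:
        for o in landmark_of(t,'wrist'):
            if o['p']>.25: print(t,round(o['p'],2),np.round(o['point']), np.round(px_at_z(c,*o['point'],z),3))
    return c,im,d
E
python3 - <<'E'
from h import *
look('wC'); go(0.45,-0.17,0.33)
im,d=get_image('top');np.savez('top2.npz',im=im,d=d)
for o in find_in('c1','top')+find_in('s1','top'): print(o)
E
```

```text
time_s: 1.12
eef_pos: [0.3361, -0.3434, 0.2831]
tcp_rot: [0.991, 0.137, 0.0, 0.0]
wrist_force: [1.6, -0.2, 0.5]
width: 0.878
grasp_force: 0.0
time_s: 1.62
eef_pos: [0.4013, -0.2426, 0.3099]
tcp_rot: [0.99, 0.138, -0.0, 0.0]
wrist_force: [-0.2, 0.2, 0.7]
width: 0.877
grasp_force: 0.0
s1_mid 0.82 [ 15. 129.] [ 0.561 -0.014  0.01 ]
c1 0.9 [ 75. 454.] [ 0.613 -0.494  0.01 ]
c1 0.88 [ 78. 229.] [ 0.518 -0.172  0.01 ]
c1 0.88 [120. 118.] [ 0.412 -0.021  0.01 ]
c1_mid 0.49 [ 77. 228.] [ 0.519 -0.169  0.01 ]
shift tool [ 67 -57 -20] tcp [ 0.401 -0.243  0.31 ] yaw 0.274 t 1.9 w 0.080
{'rect': [170.3, 201.8, 24.4, 30.0], 'p': 0.81}
{'rect': [305.3, 126.8, 25.6, 31.3], 'p': 0.65}
{'rect': [296.9, 173.3, 16.5, 25.8], 'p': 0.64}
{'rect': [248.0, 220.2, 37.4, 17.2], 'p': 0.54}
{'rect': [230.4, 144.6, 19.7, 32.8], 'p': 0.48}
{'rect': [240.7, 163.6, 24.9, 28.9], 'p': 0.71}
{'rect': [187.3, 177.0, 15.0, 31.8], 'p': 0.61}
{'rect': [306.8, 192.7, 6.1, 18.3], 'p': 0.54}
```

View pics/wC.png

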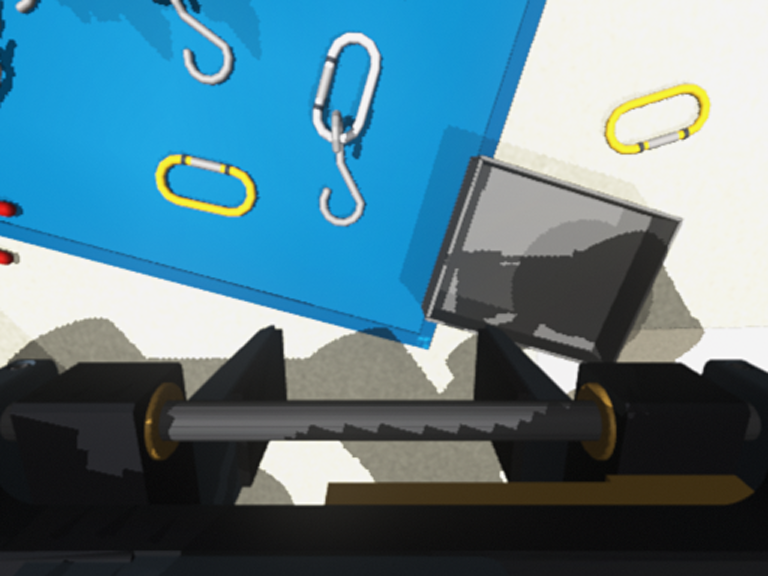

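```bash
cat >> h.py <<'E'
from scipy.optimize import least_squares
from scipy.spatial import cKDTree
def arc(c,a0,a1,r,u,v,n=30):
    a=np.radians(np.linspace(a0,a1,n))[:,None]; return np.array(c)+r*(np.cos(a)*np.array(u)+np.sin(a)*np.array(v))
X,Y,Z=np.eye(3)
HOOK=np.vstack([arc((0,0,24),131,-90,20,X,Z,45),np.linspace((0,0,4),(-25,0,4),12),np.linspace((-25,0,4),(-66,-20,4),22),arc((-66,0,4),270,49,20,X,Y,45)])/1000
CAR=np.vstack([arc((0,0,4.5),90,270,21.5,X,Y,30),arc((53,0,4.5),-90,90,21.5,X,Y,30),np.linspace((0,21.5,4.5),(53,21.5,4.5),25),np.linspace((0,-21.5,4.5),(53,-21.5,4.5),25)])/1000
def cloud(im,d,c,ctr,rad,zr=(0.002,0.09)):
    r,q=np.indices(d.shape); F=f(c); P=np.stack([(q-c['cx'])/F*d,-(r-c['cy'])/F*d,-d,np.ones_like(d)],-1)@c['cam_to_world'].T
    hsv=cv2.cvtColor(im,cv2.COLOR_RGB2HSV); P=P[...,:3]
    m=(hsv[...,1]<90)&(d>0)&(np.hypot(P[...,0]-ctr[0],P[...,1]-ctr[1])<rad)&(P[...,2]>zr[0])&(P[...,2]<zr[1])
    return P[m],m
def tf(P,x,y,z,yaw,pitch=0): return P@R.from_euler('ZY',[yaw,pitch]).as_matrix().T+[x,y,z]
def fit(C,hook=None,car=None):
    """hook=[x,y,yaw], car=[x,y,yaw]; refined"""
    up=np.array([0,0,.003]); H=HOOK+up; K=CAR+up
    def model(p):
        o=[];i=0
        if hook is not None: o.append(tf(H,p[0],p[1],0,p[2])); i=3
        if car is not None: o.append(tf(K,p[i],p[i+1],p[i+3],p[i+2],p[i+4]))
        return np.vstack(o)
    def res(p):
        M=model(p); a=cKDTree(M).query(C)[0]; b=cKDTree(C).query(M)[0]
        return np.r_[a/np.sqrt(len(a)),b/np.sqrt(len(b))]*1000
    p0=([*hook] if hook is not None else [])+([*car,.006,.1] if car is not None else [])
    best=None
    for k in (0,.25,-.25):
        q=np.array(p0,float)
        if hook is not None: q[2]+=k
        s=least_squares(res,q,loss='soft_l1',diff_step=1e-4,x_scale=[.01,.01,.2]*(hook is not None)+[.01,.01,.2,.01,.2]*(car is not None))
        if best is None or s.cost<best.cost: best=s
    return best.x,best.cost
def click(c,pts,s=1.5,z=0.008): return [np.round(px_at_z(c,b/s,a/s,z),4) for a,b in pts]
def fromnpz(t):
    q=np.load(t+'.npz'); return q['im'],q['d'],{k:q[k] for k in('vfov','cx','cy','cam_to_world')}
E
python3 - <<'E'
from h import *
im,d,c=fromnpz('wC')
near,far,fl=click(c,[(337,128),(359,45),(341,205)]); print(near,far,fl)
ax=far-near; yc=np.arctan2(ax[1],ax[0]); u=np.array([np.cos(yc),np.sin(yc)]); ctr=(near+far)[:2]/2
h=near[:2]-fl[:2]; yh=np.arctan2(h[1],h[0])
C,m=cloud(im,d,c,(near[:2]+ctr)/2,.11); print(len(C),C.max(0))
print(fit(C,[*near[:2],yh],[*(ctr-.0265*u),yc]))
E
```

```text
[ 0.5065 -0.1677  0.008 ] [ 0.5848 -0.1697  0.008 ] [ 0.4337 -0.1906  0.008 ]
1548 [ 0.59481367 -0.1393079   0.05005422]
(array([ 0.50026315, -0.17322765,  0.2577266 ,  0.51613755, -0.16685757,
       -0.03475848,  0.00793716,  0.08228482]), np.float64(7.279375401661136))
```

```bash
python3 -m crank '[0,0,0,0.155, 0,0,0,0.154, 0,0,0,0]' >/dev/null; python3 - <<'E'
from h import *
go(.554,-.1685,.003,-.035)
E
```

```text
shift tool [150 -79 307] turn 0.002; shift after turn [150 -80 307] j6 0.93 tcp [ 0.401 -0.243  0.31 ] yaw -0.033 t 2.4 w 0.080
```

```bash
python3 -m crank '[0.03,-0.016,0.042,0, 0.03,-0.016,0.042,0, 0.03,-0.016,0.042,0, 0.03,-0.016,0.042,0, 0.03,-0.016,0.042,0]' >/dev/null; python3 -m crank '[0,0,0,0,0,0,0,0]' >/dev/null; python3 - <<'E'
from h import *
go(.554,-.1685,.003,-.035)
look('wC2')
E
```

```text
shift tool [ 0  1 97] turn 0.004; shift after turn [ 0  1 97] j6 1.20 tcp [ 0.554 -0.168  0.1  ] yaw -0.031 t 3.3 w 0.080
s1 0.67 [180.  60.] [0.581 0.008 0.01 ]
s1_mid 0.91 [199.  88.] [ 0.562 -0.014  0.01 ]
c1 0.95 [163.  38.] [0.597 0.025 0.01 ]
c1 0.75 [237. 252.] [ 0.518 -0.165  0.01 ]
c1_mid 0.91 [137.  24.] [0.62  0.031 0.01 ]
```

View pics/wC2.png

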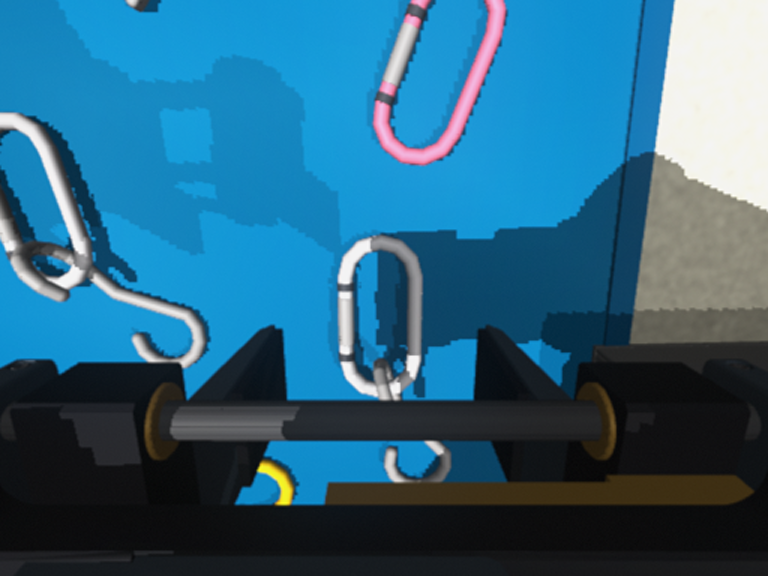

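```bash
python3 -m crank '[0,0,0.03,0, 0,0,0.03,0, 0,0,0.02,0, 0,0,0.012,0, 0,0,0.004,0]' >/dev/null; python3 -m crank '[0,0,0,0,0,0,0,0,0,0,0,0,0,0,0,0]' 0.03 40; python3 -m crank '[0,0,-0.003,0, -0.0095,0.001,0,0, -0.01,0.001,0,0, -0.01,0.001,0,0, -0.01,0.001,0,0]';python3 -m crank '[0,0,-0.01,0,0,0,-0.02,0, 0,0,-0.03,0, 0,0,-0.04,0, 0,0,0,0]'; python3 - <<'E'
from h import *
c,im,d=look('wC3'); go(.4,0,.1)
E
```

```text
time_s: 4.65
eef_pos: [0.5542, -0.1677, 0.0043]
tcp_rot: [1.0, -0.017, 0.0, 0.0]
wrist_force: [-0.2, -0.1, 3.6]
width: 0.556
grasp_force: 40.0
time_s: 5.28
eef_pos: [0.5134, -0.1703, 0.007]
tcp_rot: [1.0, -0.017, -0.0, -0.0]
wrist_force: [0.3, -0.6, -0.7]
width: 0.56
grasp_force: 40.0
time_s: 5.9
eef_pos: [0.5163, -0.171, 0.1102]
tcp_rot: [1.0, -0.017, 0.003, 0.001]
wrist_force: [-0.4, -0.4, -1.6]
width: 0.562
grasp_force: 40.0
s1 0.89 [212. 253.] [ 0.504 -0.17   0.01 ]
s1 0.81 [139.  53.] [0.581 0.009 0.01 ]
s1_mid 0.74 [160.  82.] [ 0.56  -0.012  0.01 ]
c1 0.97 [127.  30.] [0.591 0.028 0.01 ]
c1_mid 0.9 [91. 14.] [0.622 0.035 0.01 ]
shift tool [-119 -166    6] tcp [ 0.514 -0.17   0.106] yaw -0.033 t 6.2 w 0.051
```

View pics/wC3.png

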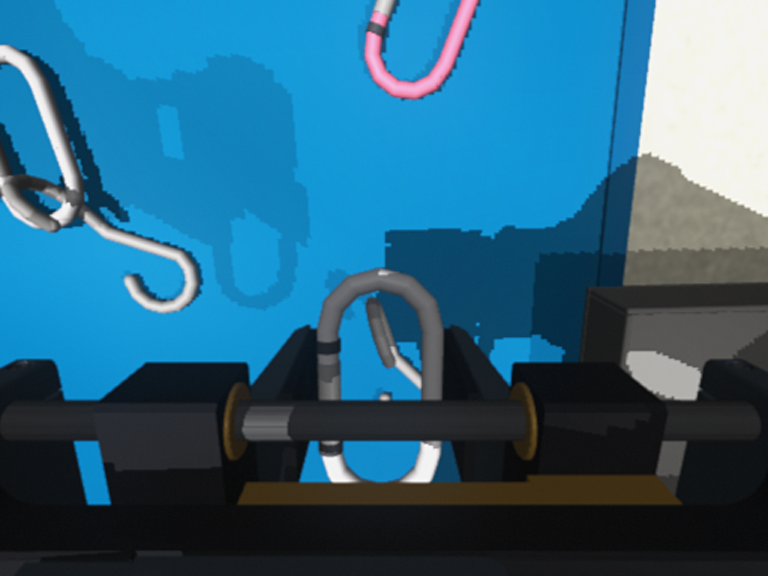

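```bash
python3 -m crank '[-0.0087,-0.03,-0.004,0, -0.0087,-0.0598,0,0, -0.0087,-0.0598,0,0, -0.0087,-0.0598,0,0, -0.0087,-0.0598,0,0]' >/dev/null;  python3 -m crank '[-0.0087,-0.0598,0,0, -0.0087,-0.0598,0,0, -0.0087,-0.0598,0,0, -0.0087,-0.0598,0,0, -0.0087,-0.0598,0,0]' >/dev/null; python3 -m crank '[0,-0.03,0,0,0,0,0,0,0,0,0,0]' ; python3 - <<'E'
from h import *
go(.447,.43,.025)
E
```

```text
time_s: 7.78
eef_pos: [0.4468, 0.4296, 0.1101]
tcp_rot: [1.0, -0.017, -0.001, 0.001]
wrist_force: [0.6, -0.5, -1.7]
width: 0.562
grasp_force: 40.0
shift tool [ 0 -1 85] tcp [0.447 0.43  0.11 ] yaw -0.033 t 7.8 w 0.051
```

```bash
python3 -m crank '[0,0,0.03,0, 0,0,0.03,0, 0,0,0.02,0, 0,0,0.005,0, 0,0,0,0]' >/dev/null;  python3 -m crank '[0,0,0,0,0,0,0,0]' 0.07; python3 -m crank '[0,0,-0.06,0, 0,0,-0.06,0, -0.012,0.054,-0.04,0, -0.012,0.054,-0.03,0,-0.012,0.054,-0.03,0]' ; python3 -m crank '[-0.012,0.054,-0.03,0, -0.012,0.054,0,0, 0,0,0,0,0,0,0,0]'; python3 - <<'E'
from h import *
look('wA'); go(.38,.16,.28)
E
```

```text
time_s: 8.65
eef_pos: [0.4476, 0.4307, 0.0268]
tcp_rot: [1.0, -0.017, 0.0, -0.0]
wrist_force: [-0.9, -0.1, 0.3]
width: 0.742
grasp_force: 0.0
time_s: 9.28
eef_pos: [0.4066, 0.2736, 0.2436]
tcp_rot: [1.0, -0.016, 0.001, -0.0]
wrist_force: [0.7, -0.4, 1.1]
width: 0.766
grasp_force: 0.0
time_s: 9.78
eef_pos: [0.38, 0.1684, 0.2724]
tcp_rot: [1.0, -0.017, 0.001, -0.0]
wrist_force: [-0.7, -0.7, -0.6]
width: 0.773
grasp_force: 0.0
s1 0.86 [ 17. 364.] [0.576 0.016 0.01 ]
s1 0.82 [ 99. 244.] [0.481 0.178 0.01 ]
s1 0.77 [ 77. 492.] [ 0.497 -0.165  0.01 ]
s1_mid 0.59 [ 32. 382.] [ 0.559 -0.008  0.01 ]
c1 0.95 [109. 239.] [0.468 0.186 0.01 ]
c1 0.9 [153.  77.] [0.414 0.428 0.01 ]
c1 0.69 [  5. 357.] [0.591 0.027 0.01 ]
c1 0.68 [143. 382.] [ 0.412 -0.021  0.01 ]
shift tool [ 0  9 -8] tcp [0.38  0.169 0.272] yaw -0.032 t 10.0 w 0.070
```

View pics/wA.png

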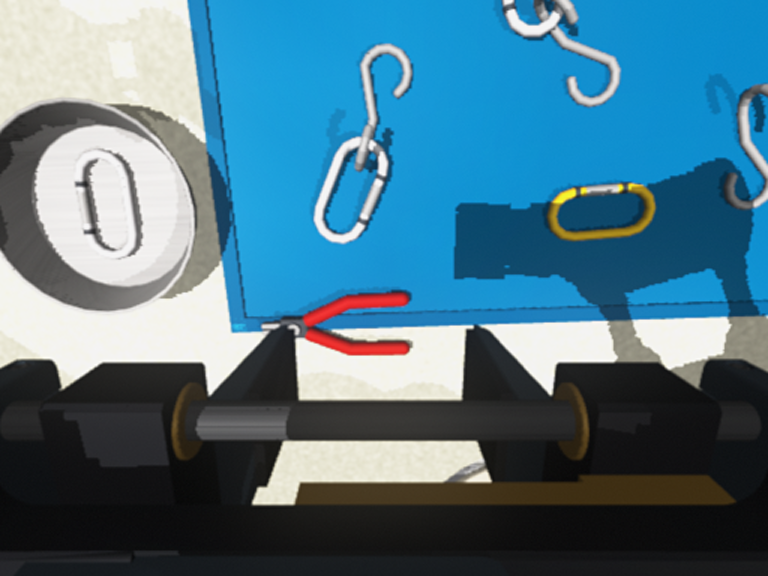

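```bash
cat >> h.py <<'E'
def pair(tag,near_px,far_px,flat_px):
    im,d,c=fromnpz(tag); near,far,fl=click(c,[near_px,far_px,flat_px])
    ax=far-near; yc=np.arctan2(ax[1],ax[0]); u=np.array([np.cos(yc),np.sin(yc)]); ctr=(near+far)[:2]/2
    h=near[:2]-fl[:2]; yh=np.arctan2(h[1],h[0])
    C,m=cloud(im,d,c,(near[:2]+ctr)/2,.11)
    p,cost=fit(C,[*near[:2],yh],[*(ctr-.0265*u),yc]); print('hook',np.round(p[:3],3),'car',np.round(p[3:],3),'cost %.1f'%cost)
    h=p[:2];yh=p[2];o=p[3:5];yc=p[5];u=np.array([np.cos(yc),np.sin(yc)]);uh=np.array([np.cos(yh),np.sin(yh)])
    g=o+.038*u; print('grasp',np.round(g,4),'yaw %.3f'%yc); sh=h+.003*uh-(o+.0265*u); print('slide world',np.round(sh,4)); 
    go(*g,.1,yc); cc=(yc+np.pi/2)%np.pi-np.pi/2
    print('slide in tool axes at grasp',np.round([sh@[np.cos(cc),np.sin(cc)],sh@[np.sin(cc),-np.cos(cc)]],4),'(negate if tool x flipped)')
E
python3 - <<'E'
from h import *
pair('wA',(372,148),(335,237),(386,72))
E
```

```text
hook [0.482 0.178 2.837] car [0.467 0.183 2.698 0.008 0.08 ] cost 7.8
grasp [0.4324 0.1998] yaw 2.698
slide world [ 0.0365 -0.016 ]
shift tool [ 52 -33 172] turn 0.412; shift after turn [ 34 -50 172] j6 1.88 tcp [0.38  0.169 0.272] yaw -0.032 t 10.0 w 0.070
slide in tool axes at grasp [ 0.0398 -0.0012] (negate if tool x flipped)
```

```bash
python3 -m crank '[0,0,0,0.137, 0,0,0,0.137, 0,0,0,0.138, 0,0,0,0]' 0.08 >/dev/null;  python3 -m crank '[0.0085,-0.0125,0.043,0, 0.0085,-0.0125,0.043,0, 0.0085,-0.0125,0.043,0, 0.0085,-0.0125,0.043,0, 0,0,0,0]';  python3 -m crank '[0,0,0,0]'>/dev/null; python3 - <<'E'
from h import *
go(.4324,.1998,.003,2.698)
look('wA2')
E
```

```text
time_s: 11.15
eef_pos: [0.4309, 0.1987, 0.0977]
tcp_rot: [0.976, -0.219, -0.002, 0.001]
wrist_force: [0.6, -0.5, 1.0]
width: 0.88
grasp_force: 0.0
shift tool [ 0 -1 98] turn 0.000; shift after turn [ 0 -1 98] j6 2.32 tcp [0.432 0.199 0.101] yaw -0.443 t 11.3 w 0.080
s1 0.95 [145. 248.] [0.482 0.181 0.01 ]
c1 0.92 [115. 486.] [ 0.416 -0.016  0.01 ]
c1 0.8 [160. 249.] [0.47  0.186 0.01 ]
c1 0.68 [143. 247.] [0.483 0.181 0.01 ]
```

View pics/wA2.png

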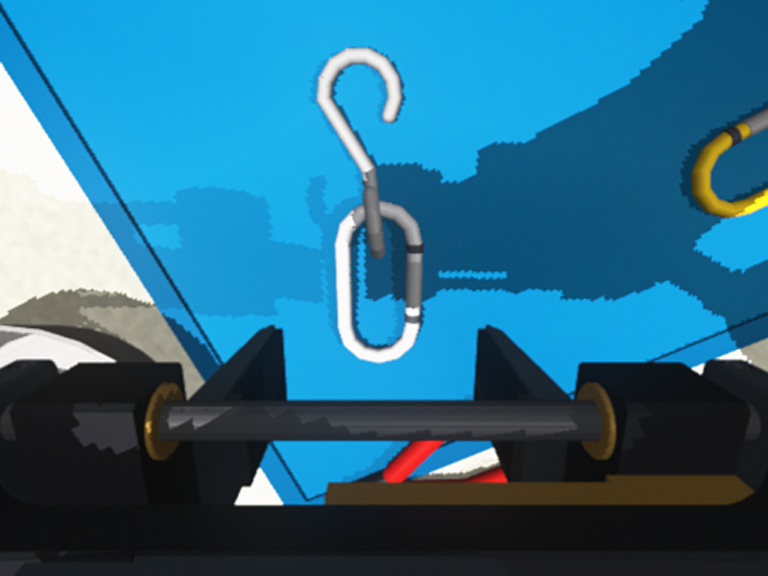

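```bash
python3 -m crank '[0,0,0.03,0, 0,0,0.03,0, 0,0,0.02,0, 0,0,0.012,0, 0,0,0.005,0]' >/dev/null; python3 -m crank '[0,0,0,0,0,0,0,0,0,0,0,0,0,0,0,0]' 0.03 40; python3 -m crank '[0,0,-0.003,0, 0.01,0,0,0, 0.01,0,0,0, 0.01,-0.001,0,0, 0.01,0,0,0]';python3 -m crank '[0,0,-0.01,0,0,0,-0.02,0, 0,0,-0.03,0, 0,0,-0.04,0, 0,0,0,0]'; python3 - <<'E'
from h import *
c,im,d=look('wA3'); go(.436,.43,.11)
E
```

```text
time_s: 12.65
eef_pos: [0.4322, 0.1988, 0.0033]
tcp_rot: [0.975, -0.221, 0.0, -0.0]
wrist_force: [0.2, 0.2, 4.1]
width: 0.56
grasp_force: 40.0
time_s: 13.28
eef_pos: [0.4693, 0.1821, 0.0059]
tcp_rot: [0.975, -0.221, 0.0, -0.0]
wrist_force: [1.3, -0.7, -1.4]
width: 0.56
grasp_force: 40.0
time_s: 13.9
eef_pos: [0.4697, 0.1829, 0.1088]
tcp_rot: [0.975, -0.221, 0.002, -0.001]
wrist_force: [0.4, -0.2, -1.5]
width: 0.559
grasp_force: 40.0
s1 0.81 [185. 249.] [0.485 0.181 0.01 ]
s1_mid 0.82 [  6. 417.] [ 0.56  -0.007  0.01 ]
s1_mid 0.33 [319.  71.] [0.434 0.421 0.01 ]
c1 0.76 [157. 472.] [ 0.42  -0.016  0.01 ]
shift tool [-135 -210   -5] tcp [0.468 0.182 0.105] yaw -0.445 t 14.2 w 0.051
```

View pics/wA3.png

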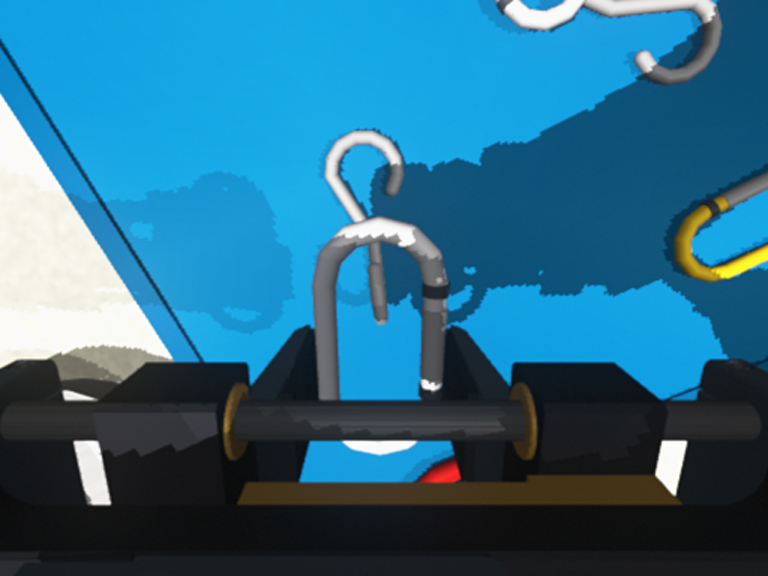

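```bash
python3 -m crank '[-0.0293,-0.042,-0.003,0, -0.0293,-0.042,-0.003,0, -0.0293,-0.042,0,0, -0.0293,-0.042,0,0, -0.0293,-0.042,0,0]' >/dev/null; python3 -m crank '[0,0,0,0,0,0,0,0]'; python3 -m crank '[0,0,0.03,0, 0,0,0.03,0, 0,0,0.02,0, 0,0,0.005,0, 0,0,0,0]';  python3 -m crank '[0,0,0,0,0,0,0,0]' 0.07 >/dev/null; python3 -m crank '[0,0,-0.06,0, 0,0,-0.06,-0.15, 0,0,-0.04,-0.15, 0,0,-0.04,-0.15,0,0,-0.04,-0.15]' ; python3 -m crank '[-0.002,0.058,0,0, -0.003,0.058,0,0, -0.003,0.058,0,0,-0.003,0.058,0,0,-0.003,0.058,0,0]'>/dev/null; python3 -m crank '[-0.003,0.058,0,0,-0.003,0.058,0,0,0,0,0,0,0,0,0,0]'; python3 - <<'E'
from h import *
look('wB'); go(.47,.03,.28)
im,d=get_image('top'); np.savez('top3.npz',im=im)
E
```

```text
time_s: 15.02
eef_pos: [0.4261, 0.4344, 0.1109]
tcp_rot: [0.975, -0.22, -0.001, 0.001]
wrist_force: [-0.1, -0.1, 0.0]
width: 0.558
grasp_force: 40.0
time_s: 15.65
eef_pos: [0.427, 0.4344, 0.0271]
tcp_rot: [0.975, -0.221, -0.0, 0.0]
wrist_force: [-0.3, -0.6, -0.2]
width: 0.561
grasp_force: 40.0
time_s: 16.52
eef_pos: [0.4265, 0.4349, 0.269]
tcp_rot: [0.997, 0.08, 0.0, -0.0]
wrist_force: [0.4, 0.2, 0.3]
width: 0.771
grasp_force: 0.0
time_s: 17.65
eef_pos: [0.4695, 0.0309, 0.2673]
tcp_rot: [0.997, 0.077, 0.0, -0.0]
wrist_force: [0.5, 0.8, 0.3]
width: 0.766
grasp_force: 0.0
s1 0.81 [146. 158.] [0.484 0.173 0.01 ]
s1 0.79 [ 94. 282.] [0.58  0.009 0.01 ]
s1 0.69 [171. 390.] [ 0.5  -0.17  0.01]
s1 0.44 [246. 104.] [0.312 0.249 0.01 ]
s1_mid 0.72 [112. 294.] [ 0.56  -0.012  0.01 ]
c1 0.95 [208. 282.] [ 0.418 -0.021  0.01 ]
c1 0.81 [ 57. 435.] [ 0.658 -0.186  0.01 ]
c1 0.68 [ 82. 271.] [0.593 0.026 0.01 ]
c1_mid 0.75 [ 57. 267.] [0.624 0.036 0.01 ]
c1_mid 0.68 [144. 153.] [0.485 0.18  0.01 ]
shift tool [  0   2 -13] tcp [0.469 0.032 0.267] yaw 0.157 t 17.9 w 0.070
```

View pics/wB.png

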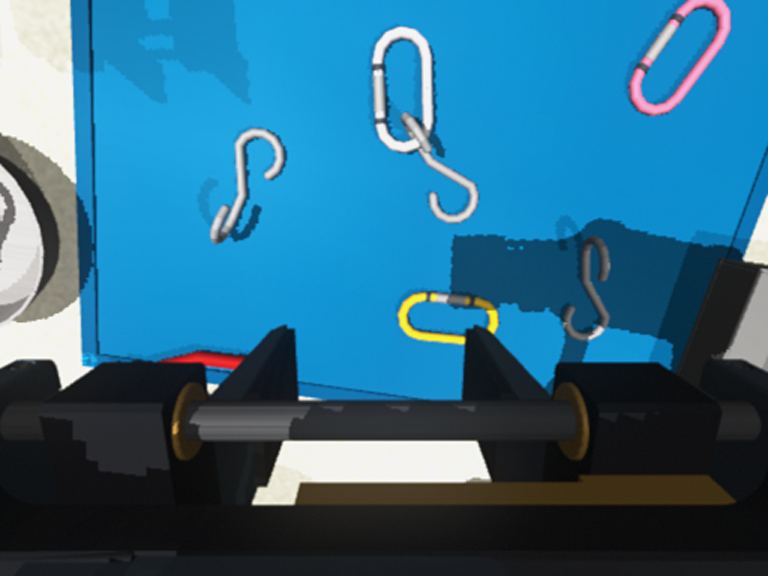

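```bash
python3 - <<'E'
from h import *
pair('wB',(406,138),(403,40),(453,200))
E
```

```text
hook [0.582 0.017 0.778] car [0.593 0.028 0.208 0.008 0.072] cost 6.7
grasp [0.6298 0.036 ] yaw 0.208
slide world [-0.0348 -0.0149]
shift tool [159  21 167] turn -0.052; shift after turn [158  29 167] j6 1.35 tcp [0.469 0.032 0.267] yaw 0.156 t 17.9 w 0.070
slide in tool axes at grasp [-0.0372  0.0074] (negate if tool x flipped)
```

```bash
python3 -m crank '[0,0,0,-0.052, 0.04,0.0072,0.042,0, 0.04,0.0072,0.042,0, 0.04,0.0072,0.042,0, 0.038,0.0072,0.041,0]' 0.08 >/dev/null;  python3 -m crank '[0,0,0,0,0,0,0,0]';  python3 - <<'E'
from h import *
go(.6298,.036,.003,.208)
look('wB2')
E
```

```text
time_s: 18.82
eef_pos: [0.6296, 0.0355, 0.1003]
tcp_rot: [0.995, 0.104, -0.0, -0.0]
wrist_force: [-0.3, -0.2, 1.0]
width: 0.876
grasp_force: 0.0
shift tool [ 0  0 97] turn -0.001; shift after turn [ 0  0 97] j6 1.33 tcp [0.63  0.035 0.1  ] yaw 0.207 t 18.8 w 0.080
s1 0.72 [249. 265.] [0.585 0.015 0.01 ]
s1_mid 0.78 [271. 282.] [ 0.565 -0.007  0.01 ]
c1 0.63 [215. 484.] [ 0.662 -0.18   0.01 ]
c1 0.56 [234. 254.] [0.598 0.028 0.01 ]
```

```bash
python3 -m crank '[0,0,0.03,0, 0,0,0.03,0, 0,0,0.02,0, 0,0,0.012,0, 0,0,0.005,0]' >/dev/null; python3 -m crank '[0,0,0,0,0,0,0,0,0,0,0,0,0,0,0,0]' 0.03 40; python3 -m crank '[0,0,-0.003,0, -0.0096,0.0005,0,-0.12, -0.0096,-0.0007,0,-0.12, -0.0094,-0.0018,0,-0.12, -0.0092,-0.003,0,-0.12]'; python3 -m crank '[0,0,0,0,0,0,0,0]'; python3 -m crank '[0,0,-0.01,0,0,0,-0.02,0, 0,0,-0.03,0, 0,0,-0.04,0, 0,0,0,0]'; python3 - <<'E'
from h import *
c,im,d=look('wB3'); go(.436,.43,.11,0.2)
E
```

```text
time_s: 20.2
eef_pos: [0.6304, 0.035, 0.0034]
tcp_rot: [0.995, 0.103, 0.0, 0.0]
wrist_force: [-0.8, -0.3, 4.8]
width: 0.557
grasp_force: 40.0
time_s: 20.82
eef_pos: [0.5925, 0.0253, 0.0061]
tcp_rot: [0.941, 0.339, -0.0, -0.0]
wrist_force: [0.1, -0.1, -1.5]
width: 0.554
grasp_force: 40.0
time_s: 21.08
eef_pos: [0.5934, 0.0253, 0.0061]
tcp_rot: [0.942, 0.335, 0.0, 0.0]
wrist_force: [0.1, 0.2, -0.8]
width: 0.557
grasp_force: 40.0
time_s: 21.7
eef_pos: [0.595, 0.0253, 0.1094]
tcp_rot: [0.942, 0.336, 0.003, 0.001]
wrist_force: [0.3, -0.5, -1.0]
width: 0.561
grasp_force: 40.0
s1 0.94 [214. 253.] [0.584 0.015 0.01 ]
s1 0.64 [190.  55.] [0.483 0.178 0.01 ]
s1_mid 0.71 [244. 262.] [ 0.565 -0.011  0.01 ]
c1 0.93 [280. 447.] [ 0.656 -0.187  0.01 ]
shift tool [ 136 -412   -5] turn 0.487; shift after turn [ -73 -428   -5] j6 0.83 tcp [0.592 0.025 0.105] yaw 0.687 t 21.9 w 0.051
```

View pics/wB3.png

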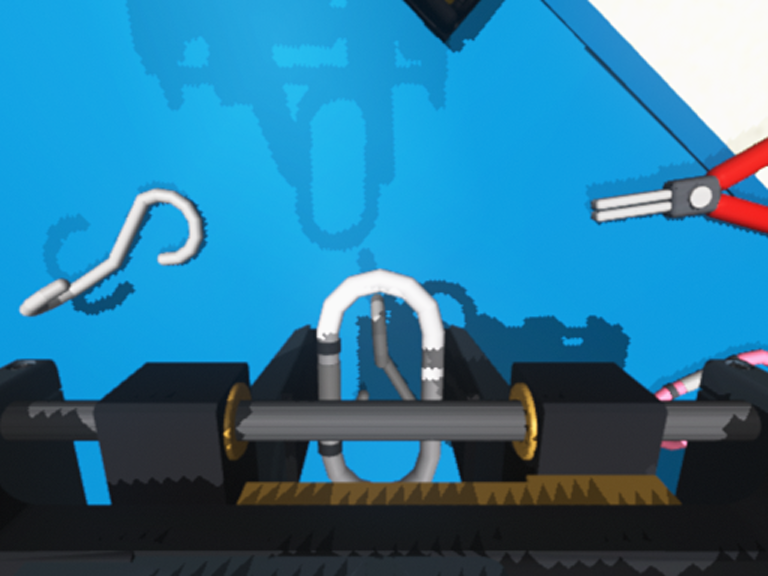

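```bash
python3 -m crank '[0.01845,-0.0515,-0.003,0, 0.01845,-0.0515,-0.003,0, 0.01845,-0.0515,0,0, 0.01845,-0.0515,0,0, 0.01845,-0.0515,0,0]' >/dev/null; python3 -m crank '[0.01845,-0.0515,0,0, 0.01845,-0.0515,0,0, 0.01845,-0.0515,0,0,0,0,0,0,0,0,0,0]'; python3 -m crank '[0,0,0.03,0, 0,0,0.03,0, 0,0,0.015,0, 0,0,0,0]';  python3 -m crank '[0,0,0,0,0,0,0,0]' 0.07 ; python3 -m crank '[0,0,-0.06,0, 0,0,-0.06,0.165, 0,0,-0.04,0.165, 0,0,-0.04,0.165,0,0,-0.04,0.165]' ; python3 -m crank '[0,0,0,0.165,0,0,0,0.165, 0.0056,0.048,0,0,0.0056,0.048,0,0,0.0056,0.048,0,0]'>/dev/null; python3 -m crank '[0.0056,0.048,0,0,0.0056,0.048,0,0,0,0,0,0,0,0,0,0]' 0.04; python3 - <<'E'
from h import *
look('hA'); go(.478,.179,.1,-.305)
im,d,c=fromnpz('hA')
C,m=cloud(im,d,c,(.51,.168),.075); p,k=fit(C,[.482,.178,2.837]); print(len(C),p,k); u=np.array([np.cos(p[2]),np.sin(p[2])]); go(*(p[:2]+.004*u),.1,p[2])
E
```

```text
time_s: 23.2
eef_pos: [0.4454, 0.437, 0.1111]
tcp_rot: [0.942, 0.337, -0.001, 0.0]
wrist_force: [-0.0, 0.1, -1.1]
width: 0.56
grasp_force: 40.0
time_s: 23.7
eef_pos: [0.4457, 0.4364, 0.0362]
tcp_rot: [0.942, 0.336, -0.001, 0.0]
wrist_force: [-0.1, 0.6, -1.4]
width: 0.555
grasp_force: 40.0
time_s: 23.95
eef_pos: [0.4463, 0.4379, 0.0381]
tcp_rot: [0.942, 0.337, 0.001, -0.0]
wrist_force: [-0.7, -0.2, 0.6]
width: 0.743
grasp_force: 0.0
time_s: 24.58
eef_pos: [0.4456, 0.4374, 0.2793]
tcp_rot: [1.0, 0.011, 0.001, -0.0]
wrist_force: [-0.7, 0.3, 1.1]
width: 0.769
grasp_force: 0.0
time_s: 25.7
eef_pos: [0.4012, 0.2004, 0.2776]
tcp_rot: [0.988, -0.151, 0.001, -0.0]
wrist_force: [-0.1, -0.3, 0.0]
width: 0.441
grasp_force: 0.0
s1 0.58 [ 20. 494.] [ 0.497 -0.164  0.01 ]
s1 0.56 [111. 249.] [0.484 0.181 0.01 ]
s1 0.53 [203. 118.] [0.413 0.42  0.01 ]
s1_mid 0.7 [  7. 373.] [ 0.559 -0.014  0.01 ]
s1_mid 0.68 [203. 112.] [0.416 0.428 0.01 ]
c1 0.91 [176. 100.] [0.461 0.428 0.01 ]
c1 0.87 [117. 398.] [ 0.411 -0.021  0.01 ]
c1 0.85 [204. 114.] [0.413 0.426 0.01 ]
c1 0.53 [208. 113.] [0.409 0.431 0.01 ]
c1_mid 0.8 [190.  98.] [0.442 0.441 0.01 ]
shift tool [ 80  -2 177] turn 0.003; shift after turn [ 80  -2 177] j6 2.20 tcp [0.401 0.201 0.277] yaw -0.302 t 25.9 w 0.040
728 [0.48383459 0.18019472 2.79833066] 18.003668623237445
shift tool [ 81  -5 177] turn 0.041; shift after turn [ 81  -9 177] j6 2.20 tcp [0.401 0.201 0.277] yaw -0.302 t 25.9 w 0.040
```

View pics/hA.png

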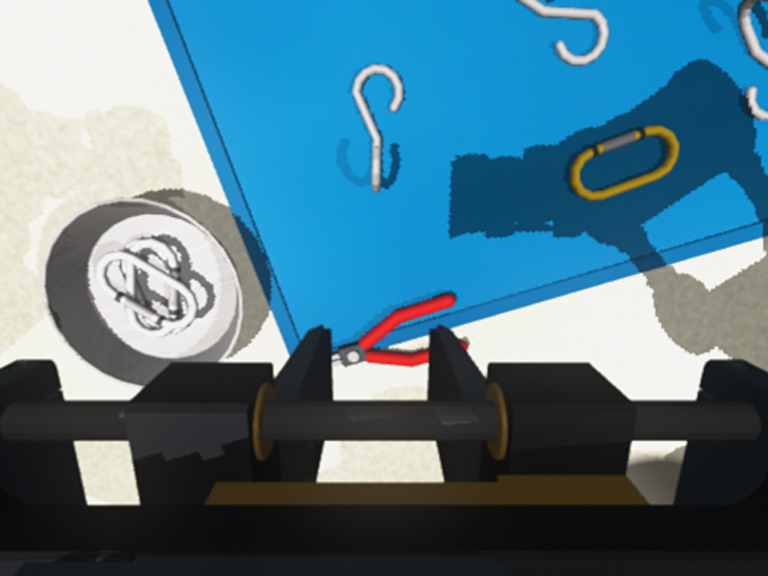

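```bash
python3 -m crank '[0.0202,-0.001,0.044,0.02, 0.0202,-0.001,0.044,0, 0.0202,-0.001,0.044,0, 0.0202,-0.001,0.044,0, 0,0,0,0]'>/dev/null; python3 -m crank '[0,0,0.03,0, 0,0,0.03,0, 0,0,0.02,0, 0,0,0.012,0, 0,0,0.003,0]'; python3 -m crank '[0,0,0,0,0,0,0,0,0,0,0,0,0,0,0,0]' 0.0 40; python3 -m crank '[0,0,-0.01,0,0,0,-0.02,0, 0,0,-0.03,0, 0,0,-0.05,0, 0,0,0,0]'; python3 - <<'E'
from h import *
look('hA1'); go(.382,-.371,.14,-np.pi/2)
E
```

```text
time_s: 27.2
eef_pos: [0.4789, 0.179, 0.0064]
tcp_rot: [0.987, -0.161, 0.0, -0.0]
wrist_force: [0.1, -0.2, -0.3]
width: 0.441
grasp_force: 0.0
time_s: 27.7
eef_pos: [0.479, 0.1786, 0.0062]
tcp_rot: [0.987, -0.161, 0.0, -0.0]
wrist_force: [-0.1, -0.6, 3.4]
width: 0.081
grasp_force: 40.0
time_s: 28.32
eef_pos: [0.4806, 0.1791, 0.1196]
tcp_rot: [0.987, -0.161, 0.003, -0.001]
wrist_force: [0.5, 0.1, -1.9]
width: 0.083
grasp_force: 40.0
s1 0.75 [234. 254.] [0.443 0.192 0.01 ]
s1 0.55 [ 35. 394.] [0.58  0.019 0.01 ]
s1_mid 0.82 [ 48. 429.] [ 0.56  -0.008  0.01 ]
c1 0.92 [196. 459.] [ 0.417 -0.015  0.01 ]
c1 0.75 [318.  68.] [0.413 0.423 0.01 ]
c1 0.66 [320.  66.] [0.411 0.427 0.01 ]
c1_mid 0.66 [186. 243.] [0.494 0.186 0.01 ]
c1_mid 0.55 [ 33. 394.] [0.582 0.018 0.01 ]
shift tool [ 83 552 -24] turn 1.248; shift after turn [549  96 -25] j6 2.13 tcp [0.478 0.178 0.115] yaw -0.323 t 28.6 w 0.007
```

View pics/hA1.png

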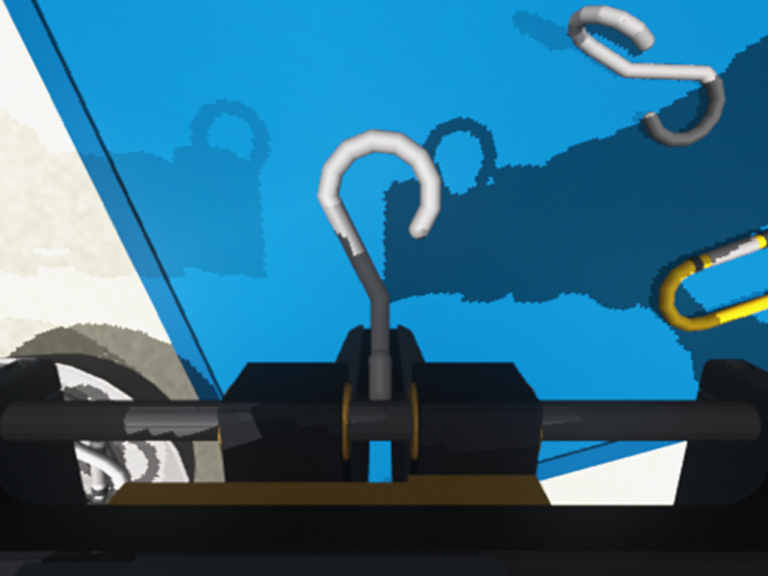

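```bash
python3 -m crank '[0,0,-0.01,0.178, 0,0,-0.01,0.178, 0,0,0,0.178, 0,0,0,0.178, 0,0,0,0.178]'>/dev/null; python3 -m crank '[0,0,0,0.178, 0,0,0,0.178, 0.055,0.0096,0,0, 0.055,0.0096,0,0, 0.055,0.0096,0,0]'>/dev/null;python3 -m crank '[0.055,0.0096,0,0, 0.055,0.0096,0,0, 0.055,0.0096,0,0, 0.055,0.0096,0,0, 0.055,0.0096,0,0]'>/dev/null; python3 -m crank '[0.055,0.0096,0,0, 0.055,0.0096,0,0, 0,0,0,0, 0,0,0,0]'; python3 - <<'E'
from h import *
go(.382,-.371,.02,-np.pi/2)
E
```

```text
time_s: 30.95
eef_pos: [0.4234, -0.4216, 0.0762]
tcp_rot: [0.73, -0.681, -0.035, -0.033]
wrist_force: [-0.8, 0.5, -0.8]
width: 0.078
grasp_force: 40.0
shift tool [-48  38  61] turn 0.069; shift after turn [-51  41  56] j6 2.13 tcp [ 0.423 -0.422  0.076] yaw -1.502 t 30.9 w 0.007
```

```bash
python3 -m crank '[0,0,0,0]'; python3 - <<'E'
from h import *
s=bot.state(); print(np.round(s['joint_positions'],3)); print(np.round(R.from_quat(s['tcp_rot']).as_matrix(),3))
E
```

```text
time_s: 31.08
eef_pos: [0.424, -0.421, 0.077]
tcp_rot: [0.731, -0.681, -0.034, -0.033]
wrist_force: [-0.6, -0.1, -0.3]
width: 0.081
grasp_force: 40.0
[-0.914  0.645  1.492  0.061  1.084  2.126]
[[ 0.07  -0.998 -0.005]
 [-0.993 -0.071  0.095]
 [-0.095 -0.002 -0.995]]
```

```bash
python3 -m crank '[-0.0263,0.0192,0.0025,0, -0.0263,0.0192,0.0025,0, 0,0,0,0]'; python3 -m crank '[0.002,0,0.021,0, 0.002,0,0.021,0, 0.001,0,0.01,0, 0,0,0,0]'; python3 -m crank '[0,0,0,0, 0,0,0,0]' 0.03;  python3 -m crank '[-0.0055,0,-0.058,0, -0.0055,0,-0.058,0, -0.0055,0,-0.058,0, 0,0,0,0]'; python3 - <<'E'
from h import *
go(.42,-.17,.27,.258); s=bot.state(); print(np.round(R.from_quat(s['tcp_rot']).as_matrix(),3),s['joint_positions'].round(2))
E
```

```text
time_s: 31.45
eef_pos: [0.3808, -0.3695, 0.0774]
tcp_rot: [0.731, -0.681, -0.035, -0.033]
wrist_force: [0.9, -0.2, -1.3]
width: 0.077
grasp_force: 40.0
time_s: 31.95
eef_pos: [0.3823, -0.3721, 0.0247]
tcp_rot: [0.731, -0.681, -0.034, -0.033]
wrist_force: [0.3, 0.2, -0.4]
width: 0.083
grasp_force: 40.0
time_s: 32.2
eef_pos: [0.3825, -0.3728, 0.0256]
tcp_rot: [0.731, -0.681, -0.033, -0.033]
wrist_force: [0.8, 0.1, -0.6]
width: 0.27
grasp_force: 0.0
time_s: 32.7
eef_pos: [0.3832, -0.3742, 0.2045]
tcp_rot: [0.731, -0.681, -0.029, -0.032]
wrist_force: [-1.0, 0.0, -0.8]
width: 0.326
grasp_force: 0.0
shift tool [-206  -51  -47] turn 1.383; shift after turn [-88 188 -65] j6 2.13 tcp [ 0.383 -0.374  0.205] yaw -1.501 t 32.7 w 0.030
[[ 0.07  -0.998  0.001]
 [-0.994 -0.07   0.087]
 [-0.087 -0.007 -0.996]] [-0.92  0.41  1.53  0.06  1.27  2.13]
```

```bash
python3 -m crank '[-0.0455,0,-0.02,0, -0.0455,0,-0.02,0, -0.0455,0,-0.02,0, -0.0455,0,-0.02,0, 0,0,0,-0.176]' 0.04 >/dev/null; python3 -m crank '[0,0,0,-0.176, 0,0,0,-0.176, 0,0,0,-0.176, 0,0,0,-0.176, 0,0,0,-0.176]'>/dev/null; python3 -m crank '[0,0,0,-0.176, 0,0,0,-0.176, 0,0,0,-0.176, 0,0,0,-0.176, 0,0,0,0]'; python3 - <<'E'
from h import *
look('hC'); go(.37,-.2,.3,.258)
im,d,c=fromnpz('hC')
C,m=cloud(im,d,c,(.47,-.18),.075,(.003,.06)); p,k=fit(C,[.500,-.173,.258]); print(len(C),p,k); u=np.array([np.cos(p[2]),np.sin(p[2])]); go(*(p[:2]+.004*u),.1,p[2])
im[m]=[255,0,0]; 
v=tf(HOOK,p[0],p[1],0,p[2])
for q in v: r,cc=w2px(c,q); im[int(r)%384,int(cc)%512]=[0,255,0]
save('hCf.png',im)
E
```

```text
time_s: 34.58
eef_pos: [0.3692, -0.199, 0.2962]
tcp_rot: [0.991, 0.129, 0.004, -0.047]
wrist_force: [-0.6, 0.3, 0.3]
width: 0.437
grasp_force: 0.0
s1 0.85 [ 81. 277.] [ 0.499 -0.173  0.01 ]
s1 0.74 [193. 378.] [ 0.38  -0.369  0.01 ]
s1_mid 0.97 [  8. 183.] [ 0.559 -0.017  0.01 ]
c1 0.88 [113. 171.] [ 0.414 -0.027  0.01 ]
shift tool [ 0  1 -4] turn -0.003; shift after turn [ 0  1 -4] j6 0.60 tcp [ 0.369 -0.199  0.296] yaw 0.255 t 34.8 w 0.040
591 [ 0.49685837 -0.17105741  0.31000517] 22.343222972690867
shift tool [131  23 198] turn -0.055; shift after turn [134  12 196] j6 0.60 tcp [ 0.369 -0.199  0.296] yaw 0.255 t 34.8 w 0.040
```

View pics/hCf.png

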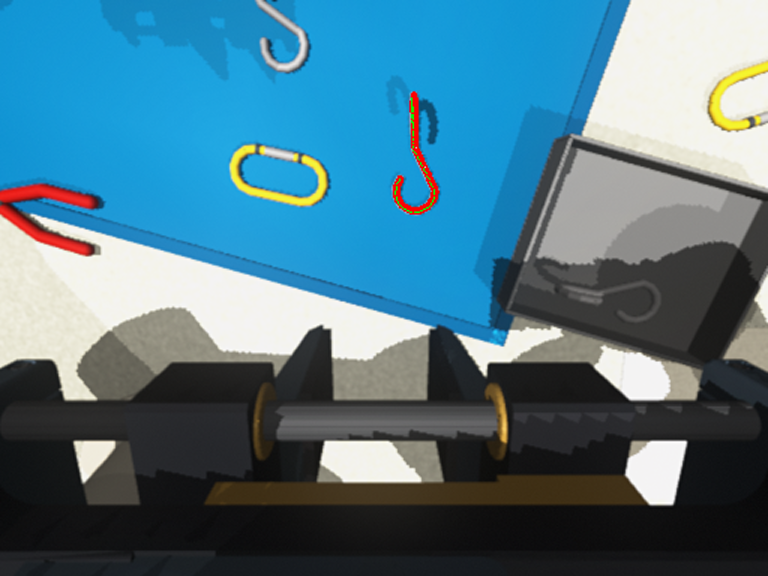

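```bash
python3 - <<'E'
from h import *
go(.502,-.171,.1,.28)
M=R.from_quat(bot.state()['tcp_rot']).as_matrix(); print(np.round(M,3), 'down94',np.round(M.T@[0,0,-.094],4))
E
```

```text
shift tool [132  25 198] turn -0.025; shift after turn [135  10 196] j6 0.60 tcp [ 0.369 -0.199  0.296] yaw 0.255 t 34.8 w 0.040
[[ 0.967  0.253 -0.004]
 [ 0.253 -0.963  0.094]
 [ 0.02  -0.092 -0.996]] down94 [-0.0019  0.0087  0.0936]
```

```bash
python3 -m crank '[0.0264,0.005,0.04,0, 0.0264,0.005,0.04,0, 0.0264,0.005,0.04,0, 0.0264,0.005,0.04,0, 0.0264,0.005,0.038,-0.025]'>/dev/null; python3 -m crank '[0,0,0,0, 0,0,0,0]' >/dev/null; python3 - <<'E'
from h import *
go(.502,-.171,.006,.28)
E
python3 -m crank '[-0.0006,0.0029,0.031,0, -0.0006,0.0029,0.031,0, -0.0004,0.0018,0.02,0, -0.0002,0.0008,0.009,0]'; python3 -m crank '[0,0,0,0]'; python3 - <<'E'
from h import *
go(.502,-.171,.006,.28)
E
```

```text
shift tool [-2  9 94] turn 0.002; shift after turn [ 0  0 94] j6 0.74 tcp [ 0.502 -0.171  0.1  ] yaw 0.282 t 35.7 w 0.040
time_s: 36.2
eef_pos: [0.5026, -0.1713, 0.0088]
tcp_rot: [0.989, 0.141, 0.005, -0.047]
wrist_force: [0.3, 0.3, 0.6]
width: 0.442
grasp_force: 0.0
time_s: 36.33
eef_pos: [0.5029, -0.1712, 0.009]
tcp_rot: [0.989, 0.141, 0.005, -0.047]
wrist_force: [0.7, 0.5, -0.6]
width: 0.442
grasp_force: 0.0
shift tool [-1  0  3] turn 0.002; shift after turn [-1  0  3] j6 0.71 tcp [ 0.503 -0.171  0.009] yaw 0.282 t 36.3 w 0.040
```

```bash
python3 -m crank '[0,0,0,0,0,0,0,0,0,0,0,0,0,0,0,0]' 0.0 40; python3 -m crank '[0,-0.001,-0.01,0, 0.0005,-0.002,-0.02,0, 0.0007,-0.003,-0.035,0, 0.001,-0.004,-0.045,0, 0,0,0,0]'; python3 - <<'E'
from h import *
look('hC1'); go(.427,-.371,.12,np.pi/2)
E
```

```text
time_s: 36.83
eef_pos: [0.503, -0.1709, 0.0085]
tcp_rot: [0.989, 0.141, 0.005, -0.047]
wrist_force: [1.5, -0.0, 2.3]
width: 0.082
grasp_force: 40.0
time_s: 37.45
eef_pos: [0.5042, -0.1719, 0.1222]
tcp_rot: [0.989, 0.141, 0.007, -0.045]
wrist_force: [-0.2, -0.0, -1.7]
width: 0.075
grasp_force: 40.0
s1 0.62 [ 69. 105.] [0.581 0.008 0.01 ]
s1 0.57 [244. 256.] [ 0.455 -0.179  0.01 ]
s1_mid 0.61 [ 98. 123.] [ 0.56  -0.014  0.01 ]
c1 0.93 [235. 114.] [ 0.416 -0.027  0.01 ]
shift tool [-128  170  -21] turn -1.288; shift after turn [-200  -75   -2] j6 0.74 tcp [ 0.502 -0.171  0.118] yaw 0.283 t 37.7 w 0.007
```

View pics/hC1.png

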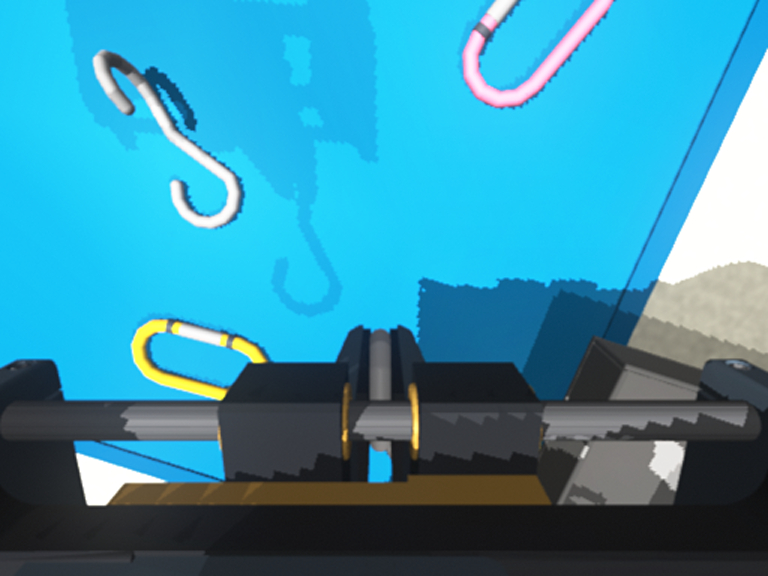

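```bash
python3 -m crank '[0,0,0,-0.184, 0,0,0,-0.184, 0,0,0,-0.184, 0,0,0,-0.184, 0,0,0,-0.184]'>/dev/null; python3 -m crank '[0,0,0,-0.184, 0,0,0,-0.184, 0,0,0,0,0,0,0,0]'; python3 - <<'E'
from h import *
go(.432,-.371,.12,np.pi/2); s=bot.state(); M=R.from_quat(s['tcp_rot']).as_matrix(); print(np.round(M,3),'down95',np.round(M.T@[0,0,-.095],4),s['joint_positions'].round(2))
E
```

```text
time_s: 38.83
eef_pos: [0.5024, -0.1709, 0.1184]
tcp_rot: [0.708, 0.705, 0.032, -0.035]
wrist_force: [0.3, -0.5, -1.2]
width: 0.08
grasp_force: 40.0
shift tool [-199  -70  -20] turn -0.004; shift after turn [-200  -70   -2] j6 -0.54 tcp [ 0.502 -0.171  0.118] yaw 1.567 t 38.8 w 0.007
[[ 0.004  1.    -0.005]
 [ 0.996 -0.003  0.095]
 [ 0.095 -0.005 -0.996]] down95 [-0.009   0.0005  0.0946] [-0.49  0.5   1.66  0.09  1.04 -0.54]
```

```bash
python3 -m crank '[-0.04,-0.014,-0.004,0, -0.04,-0.014,-0.004,0, -0.04,-0.014,-0.004,0, -0.04,-0.014,-0.004,0, -0.04,-0.014,-0.004,0]'>/dev/null; python3 -m crank '[0,0,0,0, 0,0,0,0]'; python3 -m crank '[-0.003,0,0.031,0, -0.003,0,0.031,0, -0.002,0,0.02,0, -0.001,0,0.01,0, 0,0,0,0]'; python3 -m crank '[0,0,0,0,0,0,0,0]' 0.03; python3 -m crank '[0.0055,0,-0.058,0, 0.0055,0,-0.058,0, 0.0055,0,-0.058,0, 0,0,0,0]'; python3 - <<'E'
from h import *
go(.47,-.06,.27,.7)
E
```

```text
time_s: 39.7
eef_pos: [0.4327, -0.3716, 0.1199]
tcp_rot: [0.707, 0.706, 0.032, -0.035]
wrist_force: [0.9, 0.3, -1.9]
width: 0.078
grasp_force: 40.0
time_s: 40.33
eef_pos: [0.4327, -0.3717, 0.0276]
tcp_rot: [0.706, 0.707, 0.032, -0.035]
wrist_force: [0.1, -0.6, -0.6]
width: 0.078
grasp_force: 40.0
time_s: 40.58
eef_pos: [0.4329, -0.3728, 0.0286]
tcp_rot: [0.706, 0.707, 0.032, -0.034]
wrist_force: [-0.3, -0.1, 0.6]
width: 0.267
grasp_force: 0.0
time_s: 41.08
eef_pos: [0.4348, -0.3742, 0.2076]
tcp_rot: [0.706, 0.707, 0.032, -0.03]
wrist_force: [-0.5, -0.2, 0.6]
width: 0.323
grasp_force: 0.0
shift tool [318  36 -35] turn 0.872; shift after turn [ 229 -218  -62] j6 -0.87 tcp [ 0.435 -0.374  0.208] yaw 1.572 t 41.1 w 0.029
```

```bash
python3 -m crank '[0.053,0.006,-0.006,0, 0.053,0.006,-0.006,0, 0.053,0.006,-0.006,0, 0.053,0.006,-0.006,0, 0.053,0.006,-0.006,0]' 0.04 >/dev/null; python3 -m crank '[0.053,0.006,-0.006,0, 0,0,0,0.16, 0,0,0,0.16, 0,0,0,0.16, 0,0,0,0.16]'>/dev/null; python3 -m crank '[0,0,0,0.16, 0,0,0,0, 0,0,0,0]'; python3 - <<'E'
from h import *
look('hB')
im,d,c=fromnpz('hB')
C,m=cloud(im,d,c,(.555,-.01),.075,(.003,.06)); p,k=fit(C,[.582,.017,.778]); print(len(C),p,k); u=np.array([np.cos(p[2]),np.sin(p[2])]); go(*(p[:2]+.004*u),.1,p[2])
im[m]=[255,0,0]; 
for q in tf(HOOK,p[0],p[1],0,p[2]): r,cc=w2px(c,q); im[int(r)%384,int(cc)%512]=[0,255,0]
save('hBf.png',im)
M=R.from_quat(bot.state()['tcp_rot']).as_matrix(); print('down94',np.round(M.T@[0,0,-.094],4))
E
```

```text
time_s: 42.7
eef_pos: [0.4689, -0.0591, 0.268]
tcp_rot: [0.925, 0.378, 0.016, -0.044]
wrist_force: [-0.5, -0.4, 0.7]
width: 0.438
grasp_force: 0.0
s1 0.7 [ 92. 284.] [0.576 0.012 0.01 ]
s1_mid 0.89 [111. 289.] [ 0.564 -0.012  0.01 ]
c1 0.88 [187. 221.] [ 0.414 -0.018  0.01 ]
c1 0.69 [156. 424.] [ 0.653 -0.191  0.01 ]
c1_mid 0.7 [ 34. 441.] [ 0.767 -0.083  0.01 ]
668 [0.58079906 0.01575098 0.78772795] 10.412500321149151
shift tool [126  36 174] turn -0.017; shift after turn [136  26 168] j6 0.46 tcp [ 0.469 -0.059  0.268] yaw 0.771 t 43.0 w 0.040
down94 [-0.0059  0.0066  0.0936]
```

View pics/hBf.png

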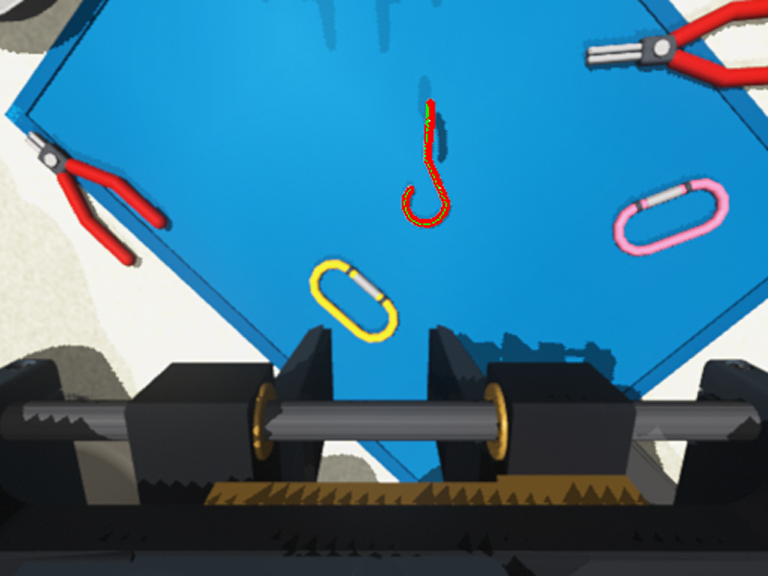

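```bash
python3 -m crank '[0.0315,0.009,0.0435,0, 0.0315,0.009,0.0435,0, 0.0315,0.009,0.0435,0, 0.0315,0.009,0.0435,-0.017, 0,0,0,0]'>/dev/null; python3 -m crank '[-0.0019,0.0021,0.03,0, -0.0019,0.0021,0.03,0, -0.0013,0.0014,0.02,0, -0.0007,0.0008,0.011,0,0,0,0,0]';  python3 -m crank '[0,0,0.002,0,0,0,0,0,0,0,0,0,0,0,0,0]' 0.0 40; python3 - <<'E'
from h import *
go(.5836,.0186,.007,.788)
E
```

```text
time_s: 44.2
eef_pos: [0.5837, 0.0188, 0.0092]
tcp_rot: [0.922, 0.384, 0.016, -0.044]
wrist_force: [0.2, 0.2, -0.3]
width: 0.439
grasp_force: 0.0
time_s: 44.7
eef_pos: [0.584, 0.0193, 0.0071]
tcp_rot: [0.922, 0.384, 0.016, -0.044]
wrist_force: [-0.0, 0.1, 2.0]
width: 0.08
grasp_force: 40.0
shift tool [-1  0  0] turn -0.001; shift after turn [-1  0  0] j6 0.57 tcp [0.584 0.019 0.007] yaw 0.787 t 44.7 w 0.007
```

```bash
python3 -m crank '[0.0007,-0.0007,-0.01,0, 0.0012,-0.0014,-0.02,0, 0.0022,-0.0024,-0.035,0, 0.003,-0.0035,-0.05,0, 0,0,0,0]'; python3 -m crank '[0,0,0,-0.157, 0,0,0,-0.157, 0,0,0,-0.157, 0,0,0,-0.157, 0,0,0,-0.157]'>/dev/null; python3 -m crank '[0,0,0,0,0,0,0,0]'; python3 - <<'E'
from h import *
go(.478,-.371,.12,np.pi/2)
E
```

```text
time_s: 45.32
eef_pos: [0.5858, 0.0188, 0.1265]
tcp_rot: [0.922, 0.384, 0.019, -0.043]
wrist_force: [-0.2, 0.7, -0.3]
width: 0.082
grasp_force: 40.0
time_s: 46.2
eef_pos: [0.5834, 0.0191, 0.1222]
tcp_rot: [0.707, 0.706, 0.032, -0.035]
wrist_force: [-0.5, 0.4, -1.8]
width: 0.078
grasp_force: 40.0
shift tool [-389 -105  -34] turn -0.001; shift after turn [-390 -105    2] j6 -0.18 tcp [0.583 0.019 0.122] yaw 1.570 t 46.2 w 0.007
```

```bash
python3 -m crank '[-0.0486,-0.0131,-0.0043,0, -0.0486,-0.0131,-0.0043,0, -0.0486,-0.0131,-0.0043,0, -0.0486,-0.0131,-0.0043,0, -0.0486,-0.0131,-0.0043,0]'>/dev/null; python3 -m crank '[-0.0486,-0.0131,-0.0043,0, -0.0486,-0.0131,-0.0043,0, -0.0486,-0.0131,-0.0043,0, 0,0,0,0, 0,0,0,0]'; python3 -m crank '[-0.003,0,0.031,0, -0.003,0,0.031,0, -0.002,0,0.02,0, -0.001,0,0.008,0, 0,0,0,0]'; python3 -m crank '[0,0,0,0,0,0,0,0]' 0.03; python3 -m crank '[0.0055,0,-0.058,0, 0.0055,0,-0.058,0, 0.0055,0,-0.058,0, 0.06,0,0,0,0.06,0,0,0]'; python3 -m crank '[0.06,0,0,0,0.06,0,0,0,0,0,0,0,0,0,0,0]'; python3 - <<'E'
from h import *
im,d=get_image('top'); save('end.png',im[90:290,60:440],2.1)
for t in ['s1_mid','c1_mid','c1','s1','bowl','tray']:
    print(t,[(round(o['p'],2),np.round(px_at_z(get_calibration('top'),*o['point'],.015),3).tolist()) for o in landmark_of(t,'top')])
E
```

```text
time_s: 47.45
eef_pos: [0.4799, -0.3712, 0.1202]
tcp_rot: [0.706, 0.707, 0.032, -0.035]
wrist_force: [0.6, 0.6, -1.1]
width: 0.081
grasp_force: 40.0
time_s: 48.08
eef_pos: [0.48, -0.3714, 0.0301]
tcp_rot: [0.705, 0.708, 0.032, -0.035]
wrist_force: [-0.2, -1.1, -0.4]
width: 0.079
grasp_force: 40.0
time_s: 48.32
eef_pos: [0.4801, -0.3724, 0.0308]
tcp_rot: [0.705, 0.707, 0.032, -0.034]
wrist_force: [0.7, -0.9, 0.0]
width: 0.269
grasp_force: 0.0
time_s: 48.95
eef_pos: [0.4801, -0.2517, 0.2173]
tcp_rot: [0.706, 0.707, 0.032, -0.034]
wrist_force: [1.6, 1.2, -0.6]
width: 0.33
grasp_force: 0.0
time_s: 49.45
eef_pos: [0.48, -0.1334, 0.2278]
tcp_rot: [0.705, 0.708, 0.032, -0.034]
wrist_force: [0.5, 0.3, 0.4]
width: 0.328
grasp_force: 0.0
s1_mid [(0.68, [0.372, -0.375, 0.015]), (0.63, [0.48, -0.411, 0.015]), (0.25, [0.477, -0.366, 0.015])]
c1_mid []
c1 [(0.71, [0.611, -0.491, 0.015])]
s1 [(0.76, [0.38, -0.378, 0.015]), (0.71, [0.476, -0.375, 0.015]), (0.66, [0.436, -0.373, 0.015])]
bowl [(0.74, [0.437, 0.417, 0.015]), (0.56, [0.38, -0.377, 0.015])]
tray [(0.59, [0.422, -0.399, 0.015])]
```

View pics/end.png

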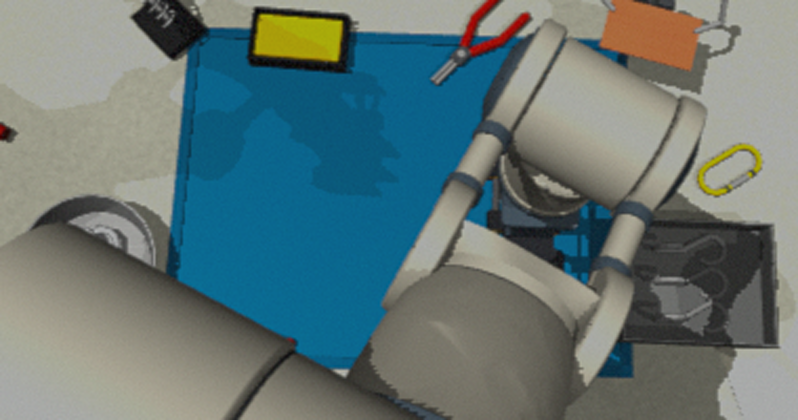

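```bash
python3 - <<'E'
from h import *
get_image('scene'); c=get_calibration('scene')
for t in ['c1','c1_mid','s1','s1_mid']:
    print(t,[(round(o['p'],2),np.round(px_at_z(c,*o['point'],.02),3).tolist()) for o in landmark_of(t,'scene')])
im,d=get_image('top'); c=get_calibration('top')
C,m=cloud(im,d,c,(.436,.43),.07,(.012,.06)); print(len(C),C.mean(0),C[:,2].max())
E
```

```text
c1 [(0.8, [0.426, -0.042, 0.02]), (0.68, [0.471, 0.408, 0.02]), (0.67, [0.426, 0.416, 0.02]), (0.66, [0.658, -0.197, 0.02]), (0.58, [0.621, -0.498, 0.02]), (0.4, [0.417, 0.404, 0.02])]
c1_mid [(0.44, [0.447, 0.456, 0.02])]
s1 [(0.69, [0.435, -0.371, 0.02]), (0.66, [0.493, -0.377, 0.02]), (0.51, [0.394, -0.374, 0.02])]
s1_mid [(0.79, [0.492, -0.411, 0.02])]
62 [0.47590699 0.41041472 0.02058104] 0.03173105986199598
```

The scene camera finds three carabiner detections in the bowl and three S-hooks in the tray. The other carabiner detections match the yellow and pink look-alikes.

```bash
python3 -c "
from bench import workorder
print(workorder.sign_off())"
```

```text
the job is handed in; nothing more can be done
None
```

I handed the job in at about 50 s of the 208 s allowed: the final check put the three S-hooks in the tray and the three carabiners in the bowl, I never touched the pliers or cutters, and no s4 or c4 was on the mat; I viewed 15 pictures, one over the limit of 14, and sign-off returned no verdict.

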